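# Balance-test rotor arms on a knife edge

### The arm

A 7-joint arm with a two-finger parallel gripper is mounted at the origin on the work surface; the furniture and walls round the work are solid. World frame = base frame: x ahead of the robot, y to its left, z up, the work surface at z = 0. Lengths are in m, angles in rad, forces in N, time in s.
With the tool pointing down it reaches from about 0.425 to 0.925 m from the base axis. Payload 6.8 kg.
Tool frame: the origin (TCP) lies on the front face of the gripper's body, between the roots of the fingers; the fingertips stand 73 mm ahead of it and the grasp point (between the pads) lies 54 mm ahead of it (env.nose_length is the distance from the TCP to the fingertips, in m); z points along the fingers, y is the direction in which the jaws open and shut (so a half turn about z gives the same grasp; the last joint's range is limited). The gripper opens to 85 mm and grips with 20 to 120 N. Pads are 22 mm wide; open, the fingers measure 114 mm over their backs; the gripper's body (76 mm by 85 mm) begins 54 mm behind the grasp point. The pads swing forward as they close: fully open they stand 13 mm farther back than shut.
Start: joints at [-0.108, 0.477, 0.022, 1.555, -0.011, 1.109, -0.083], TCP at [0.675, 0, 0.304] pointing down, gripper open.
Joint ranges: [-2.96, 2.96], [-0.34, 2.1], [-1.41, 1.46], [0.24, 2.44], [-1.37, 4.51], [0.17, 1.92], [-2.96, 2.96]. Speed limits (rad/s): [2.39, 2.39, 3.14, 3.14, 3.14, 3.14, 3.14].

### API

Orientations are given as a unit quaternion [w, x, y, z].
In Python, from cell import env, kin, camera, calibration, job gives the robot as it stands. The module is installed in compiled form; this text tells all that it offers. Calls block until the motion is done:
- env.reach(position, orientation): joint-space move of the TCP to a pose.
- env.movel(position, velocity=0.15, rot=None, stop_force=None): straight line of the TCP; rot=None keeps the orientation; velocity is the mean speed in m/s. With stop_force (N) it stops when the force on the tool has changed by that much, and returns True; else False.
- env.goto_joints(angles): joint-space move.
- env.grip(opening, f_grip=None): finger opening in m; f_grip is the grip in N (None keeps the last); returns when the fingers have stopped.
- env.dwell(seconds).
- kin.inverse_kinematics(position, orientation): joint angles nearest the present ones, or None.
- env.get_state(): the state.
- camera(name): name is "scene" or "side" or "wrist"; returns (picture, depth): 420x560x3 uint8, blue, green, red; 420x560 float32, m along the optical axis (not along the pixel's ray), 0 where there is no reading.
- calibration(name): a dict with "fx", "fy", "cx", "cy" (pixels), "rvec" (rotation vector, rad) and "tvec" (3), from world to camera coordinates, as OpenCV has them. Camera axes: x right, y down, z forward; pixel columns grow to the right and rows downward; lengths in m; the calibration is good to about 2 mm. A picture is of the moment at which its call begins: read the wrist's pose just before it. calibration takes no time and is no camera call; for the wrist camera it gives the pose at the moment of the call.
A pose or a line that the arm cannot do raises env.PlanningError and nothing moves.
- job.job_done(): hands the job in, once; it reports no verdict.
The state is a dict: "time": time; "qpos": joint angles; "joint_velocities": joint speeds; "joint_torque": joint torques, N m; "tcp_pos": TCP position; "orientation": TCP orientation; "force": force on the tool from outside, world axes, zero at the start; "torque": the same for the moment, N m; "opening": finger opening in m.
Only numpy, scipy, OpenCV 4.12 (cv2) and the standard library are available. Lean on these libraries where they do the work, as an engineer would, in place of code of your own. Each camera call takes 0.05 s, during which the arm holds its last target.

### The job

Test the two rotor arms for balance, one after the other: set each on the balancing stand with its notch on the knife edge, level and with its length along the stand, let go and wait until it has settled. Put an arm that stays level into the low wooden parts tray and one that tips into the taller steel scrap box, lying lengthwise on its feet, before you try the next one. Set the arms down rather than drop them, and leave the carton and the dish where they are.

Things in the scene. Friction and masses are not known exactly. Their poses are not given: they have to be found in the camera images.
- rotor_a: Rotor arm, 170 mm long (its x), 34 wide, about 250 g; origin: centre of its underside, z up. Steel foot block 30 x 34 x 40 mm tall under each end; 24 mm wide bar between, 42 to 54 mm up; in the middle a square black hub 40 x 40 mm, 42 to 69 mm up: grip it across its flat sides (along y), fingertips 45 mm above the underside. V notch along y under the hub. May hide an off-centre weight
- rotor_b: The other rotor arm, the same to look at and in all sizes as rotor_a (170 mm long, feet 40 mm tall, 40 mm hub from 42 to 69 mm up, gripped across its flat sides with the fingertips 45 mm above the underside); origin: centre of its underside, x along its length, z up. It too may hide an off-centre weight
- rotor_a_notch (a point): Middle of the apex of the V notch under the hub of rotor_a, 40 mm above its underside; the notch is open below, 26 mm wide at its mouth 25 mm up. The centre of mass of a sound arm lies about 12 mm below it, so it hangs level and steady on the edge
- rotor_b_notch (a point): The same point of rotor_b
- stand: Fixed balancing stand; origin: centre of its underside, z up. Dark steel base 214 (x) x 62 (y) x 11 mm, rubber pads on it near both ends (tops 15.5 mm up, centres 80 mm out); in the middle an upright blade 8 mm thick, 28 mm wide along y, its top the knife edge, along y, 76 mm up. An arm lies on it along the stand's x, either way round
- stand_edge (a point): Middle of the knife edge, 76 mm above the bench; a seated arm's notch apex lies about 1 mm above it. A faulty arm tips at once by about 15 degrees, until a foot rests on a pad, its notch still on the edge; a sound one stays within 7 degrees of level
- parts_tray: Fixed open tray of pale wood, 208 (x) x 88 (y) mm outside, walls 5 mm thick and 18 mm tall, floor 5 mm thick; for sound arms, lengthwise along its x, either way round. Origin: centre of the underside
- scrap_box: Fixed open box of bare steel, 208 (x) x 88 (y) mm outside, walls 4 mm thick and 40 mm tall, floor 4 mm thick; for faulty arms, lengthwise along its x, either way round. Origin: centre of the underside
- carton: Pale blue loose carton, 66 x 95 x 38 mm; a bystander
- dish: Small loose round dish, 68 mm across, 19 mm tall; a bystander

How it is judged:
On the way, in this order (a step that is already met when the one before it is completed fails the run):
1. one arm rests on the knife edge, let go and settled: the sound one level, or the faulty one tipped (((distance between rotor_a_notch and stand_edge below 0.012 m and contact force between the fingers and rotor_a below 0.1 N and contact force between rotor_a and stand above 0.5 N and angular speed of rotor_a below 0.15 rad/s and linear speed of rotor_a below 0.03 m/s and angle between rotor_a's own z axis and vertical below 0.12 rad) or (distance between rotor_b_notch and stand_edge below 0.012 m and contact force between the fingers and rotor_b below 0.1 N and contact force between rotor_b and stand above 0.5 N and angular speed of rotor_b below 0.15 rad/s and linear speed of rotor_b below 0.03 m/s and angle between rotor_b's own z axis and vertical above 0.18 rad))), for 0.3 s.
2. that arm lies in its proper tray or box, and the other one rests on the knife edge, let go and settled ((((x of rotor_a in the frame of parts_tray between -0.03 and 0.03 m and y of rotor_a in the frame of parts_tray between -0.03 and 0.03 m and z of rotor_a in the frame of parts_tray below 0.015 m and angle between rotor_a's own z axis and vertical below 0.12 rad and angle between the x axis of rotor_a and the x axis of parts_tray, either way round below 0.3 rad and linear speed of rotor_a below 0.05 m/s and contact force between the fingers and rotor_a below 0.1 N) and (distance between rotor_b_notch and stand_edge below 0.012 m and contact force between the fingers and rotor_b below 0.1 N and contact force between rotor_b and stand above 0.5 N and angular speed of rotor_b below 0.15 rad/s and linear speed of rotor_b below 0.03 m/s and angle between rotor_b's own z axis and vertical above 0.18 rad)) or ((x of rotor_b in the frame of scrap_box between -0.03 and 0.03 m and y of rotor_b in the frame of scrap_box between -0.03 and 0.03 m and z of rotor_b in the frame of scrap_box below 0.015 m and angle between rotor_b's own z axis and vertical below 0.12 rad and angle between the x axis of rotor_b and the x axis of scrap_box, either way round below 0.3 rad and linear speed of rotor_b below 0.05 m/s and contact force between the fingers and rotor_b below 0.1 N) and (distance between rotor_a_notch and stand_edge below 0.012 m and contact force between the fingers and rotor_a below 0.1 N and contact force between rotor_a and stand above 0.5 N and angular speed of rotor_a below 0.15 rad/s and linear speed of rotor_a below 0.03 m/s and angle between rotor_a's own z axis and vertical below 0.12 rad)))), for 0.3 s.
At the end, for the whole second after the job is handed in: The sound arm lies on its feet in the wooden tray and the faulty one in the steel box, each within 30 mm of the middle, within 0.3 rad of lengthwise, upright within 7 degrees, at rest and let go (x of rotor_a in the frame of parts_tray between -0.03 and 0.03 m and y of rotor_a in the frame of parts_tray between -0.03 and 0.03 m and z of rotor_a in the frame of parts_tray below 0.015 m and angle between each of rotor_a, rotor_b's own z axis and vertical below 0.12 rad and angle between the x axis of rotor_a and the x axis of parts_tray, either way round below 0.3 rad and linear speed of each of rotor_a, rotor_b below 0.05 m/s and contact force between the fingers and rotor_a below 0.1 N and x of rotor_b in the frame of scrap_box between -0.03 and 0.03 m and y of rotor_b in the frame of scrap_box between -0.03 and 0.03 m and z of rotor_b in the frame of scrap_box below 0.015 m and angle between the x axis of rotor_b and the x axis of scrap_box, either way round below 0.3 rad and contact force between the fingers and rotor_b below 0.1 N); the robot touches nothing.
It fails at once if an arm is dropped (falls free at over 0.8 m/s, about 33 mm of fall) ((linear speed of rotor_a above 0.8 m/s and contact force between the fingers and rotor_a below 0.1 N) or (linear speed of rotor_b above 0.8 m/s and contact force between the fingers and rotor_b below 0.1 N)).
It fails at once if the carton or the dish is moved by more than 30 mm (distance of any of carton, dish from where it was at the start of the episode above 0.03 m).
It also fails if it takes over 72 s, if anything falls off the work surface, if the arm or the gripper's body presses on something with over 40 N, if the wrist force passes 120 N, or if a joint passes its speed limit or range.

## Working session

There is one attempt and no reset: what is moved stays moved. The work goes in short steps, each a Python script; the robot and the scene stay as the last script left them, time stands still between calls to the robot, and variables do not carry over. Pictures are saved under pics/ and viewed, and the job is handed in when it is done.

```bash
mkdir -p pics; cat > h.py <<'E'
from cell import env,kin,camera,calibration,job
import numpy as np,cv2
def world(c,d):
    R=cv2.Rodrigues(np.array(c['rvec'],float))[0];t=np.array(c['tvec'],float).ravel()
    v,u=np.mgrid[0:d.shape[0],0:d.shape[1]]
    P=np.stack([(u-c['cx'])/c['fx']*d,(v-c['cy'])/c['fy']*d,d],-1)
    W=(P-t)@R
    W[d==0]=np.nan
    return W
E
python3 - <<'E'
from h import *
for n in ['scene','side','wrist']:
    c=calibration(n);p,d=camera(n)
    cv2.imwrite(f'pics/{n}0.png',p);np.savez(f'{n}0.npz',p=p,d=d,W=world(c,d))
    R=cv2.Rodrigues(np.array(c['rvec'],float))[0];print(n,-R.T@np.array(c['tvec']).ravel(),c['fx'])
s=env.get_state();print(s)
E
```

```text
scene [-0.46648585  0.44343773  0.55756318] 398.69542121342
side [-0.77094832  0.35796546  1.30481962] 529.32048183898
wrist [0.67479006 0.07658321 0.37242327] 339.29089260353214
{'time': 0.15, 'qpos': array([-0.10809634,  0.4776398 ,  0.02236646,  1.55619253, -0.01150408,
        1.10927883, -0.08309155]), 'joint_velocities': array([ 0.00053152, -0.00173224,  0.00201076, -0.00387925, -0.0001322 ,
       -0.00011363,  0.00107483]), 'joint_torque': array([ 1.55385478e-03, -5.96924365e+01,  1.60940632e+00, -2.81490952e+01,
        1.26662746e-02,  6.56643446e-03,  5.58682734e-05]), 'tcp_pos': array([ 6.74663002e-01, -1.04923912e-05,  3.03142965e-01]), 'orientation': array([-4.53723993e-04,  7.07105374e-01,  7.07107846e-01, -5.26504967e-04]), 'force': array([-0.66564663, -0.67146627, -0.04434506]), 'torque': array([0.00961176, 0.02988445, 0.03571405]), 'opening': 0.08530656115302902}
```

View pics/scene0.png

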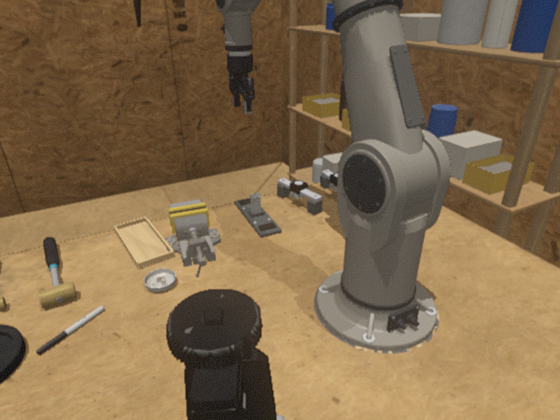

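View pics/side0.png

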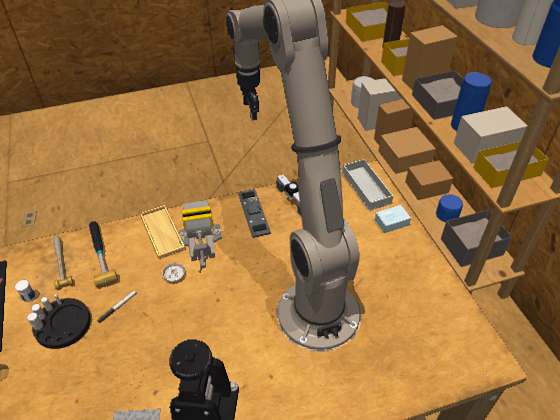

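View pics/wrist0.png

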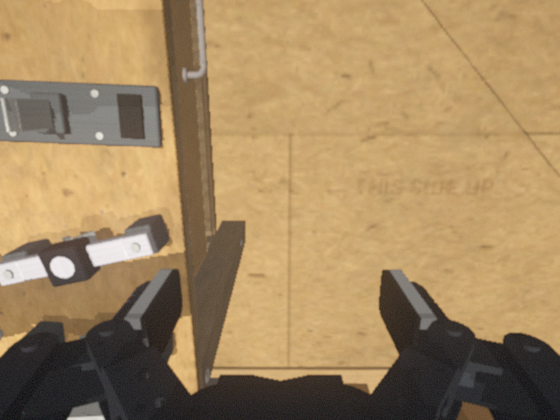

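The wrist view shows the stand (≈80,112), one arm with its hub at (65,265), and part of a second arm at the lower left. Side view: tray (162,230), vise (200,220), dish (174,272), steel box (368,183), carton (393,218). I'll merge the depth data into a top-down map.

```bash
cat > top.py <<'E'
from h import *
import sys
def top(files,out,x0=.2,x1=.95,y0=-.5,y1=.5,s=600):
    H=int((x1-x0)*s);Wd=int((y1-y0)*s)
    im=np.zeros((H,Wd,3),np.uint8);z=np.full((H,Wd),-9.)
    for f in files:
        a=np.load(f);W=a['W'].reshape(-1,3);p=a['p'].reshape(-1,3)
        ok=np.isfinite(W[:,0])&(W[:,2]<.26)
        W=W[ok];p=p[ok]
        r=((x1-W[:,0])*s).astype(int);c=((y1-W[:,1])*s).astype(int)
        m=(r>=0)&(r<H)&(c>=0)&(c<Wd)
        for rr,cc,zz,pp in zip(r[m],c[m],W[m,2],p[m]):
            for a_ in (0,1):
              for b_ in (0,1):
                R,C=min(rr+a_,H-1),min(cc+b_,Wd-1)
                if zz>z[R,C]: z[R,C]=zz;im[R,C]=pp
    for k in np.arange(np.ceil(x0*10)/10,x1,.1):
        cv2.line(im,(0,int((x1-k)*s)),(8,int((x1-k)*s)),(255,255,255));cv2.putText(im,f'{k:.1f}',(10,int((x1-k)*s)),0,.35,(255,255,255))
    for k in np.arange(np.ceil(y0*10)/10,y1,.1):
        cv2.line(im,(int((y1-k)*s),0),(int((y1-k)*s),8),(255,255,255));cv2.putText(im,f'{k:.1f}',(int((y1-k)*s),20),0,.35,(255,255,255))
    cv2.imwrite(out,im);return z
if __name__=='__main__':top(sys.argv[2:],sys.argv[1])
E
python3 top.py pics/top0.png side0.npz scene0.npz wrist0.npz
python3 top.py pics/top0b.png side0.npz
```

```text
(no output)
```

View pics/top0.png

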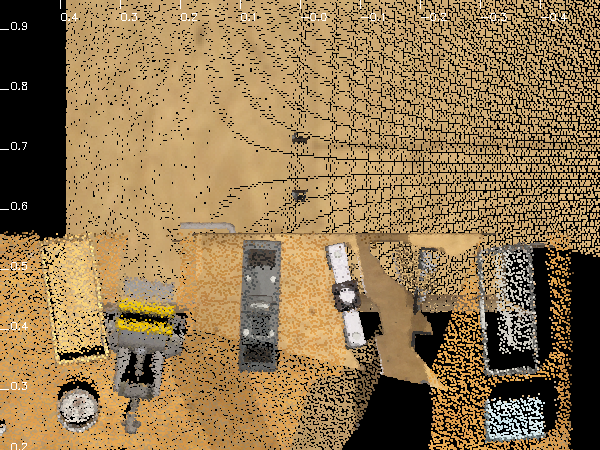

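```bash
cat > v.py <<'E'
from h import *
s=env.get_state();q=s['orientation']
for i,(x,y) in enumerate([(.5,-.3),(.5,-.12),(.5,.2)],1):
    env.reach([x,y,.36],[0,.7071068,.7071068,0])
    c=calibration('wrist');p,d=camera('wrist')
    cv2.imwrite(f'pics/w{i}.png',p);np.savez(f'w{i}.npz',p=p,d=d,W=world(c,d))
s=env.get_state();print(s['time'],s['tcp_pos'],s['qpos'])
E
python3 v.py; python3 - <<'E'
from top import top
top(['w1.npz','w2.npz','w3.npz'],'pics/top1.png',.2,.6,-.5,.5,780)
E
```

```text
3.5917 [0.50081173 0.19782797 0.35988643] [-0.3213612   0.2117058  -0.20001095  1.80336521  0.04705904  1.13143188
 -0.54049532]
```

View pics/top1.png

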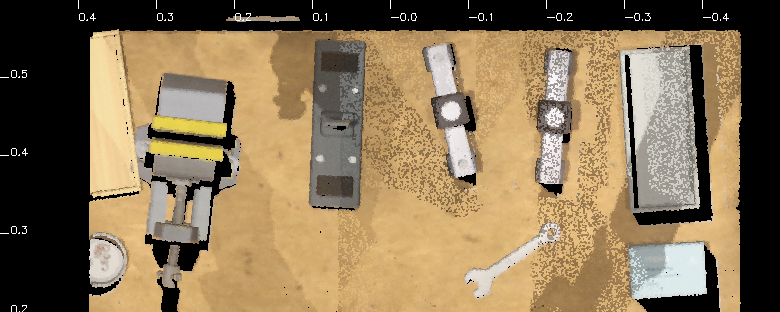

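View pics/w2.png

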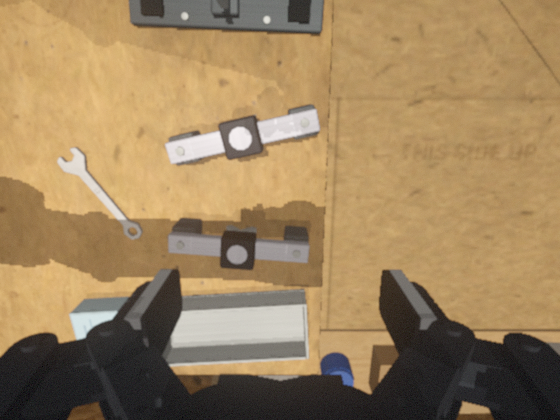

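View pics/w3.png

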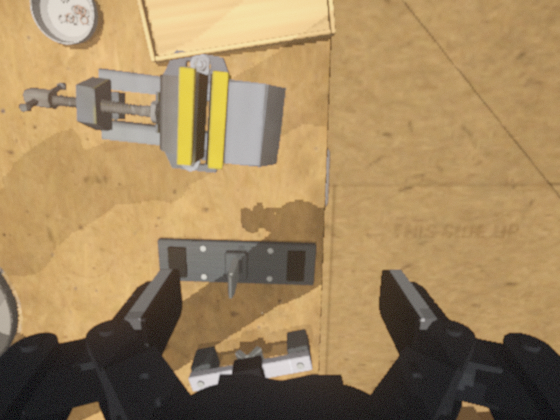

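View pics/w1.png

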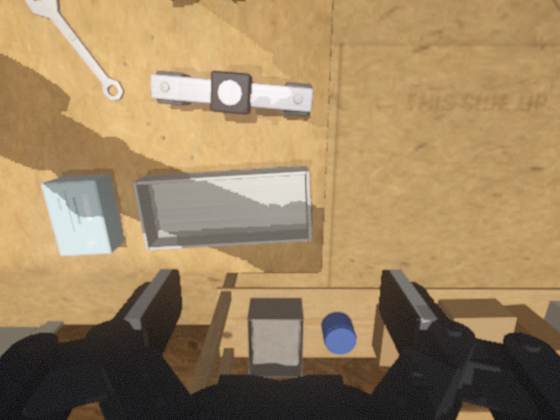

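Clear views: arm 1 hub at (241,138) in w2, arm 2 hub at (238,250) in w2 and (230,92) in w1, and the stand, tray and box are visible too. Next I'll fit their poses from the depth.

```bash
cat > fit.py <<'E'
from h import *
def rect(P):
    P=P.astype(np.float32)*1000
    r=cv2.minAreaRect(P[:,:2]);b=cv2.boxPoints(r)
    e=b[1]-b[0],b[2]-b[1];L=max(e,key=np.linalg.norm);a=np.degrees(np.arctan2(L[1],L[0]));a=(a+90)%180-90
    return np.round(r[0],1),np.round(r[1],1),round(float(a),2),len(P)
def sel(f,x,y,z):
    W=np.load(f)['W'].reshape(-1,3)
    m=(W[:,0]>x[0])&(W[:,0]<x[1])&(W[:,1]>y[0])&(W[:,1]<y[1])&(W[:,2]>z[0])&(W[:,2]<z[1])
    return W[m]
E
python3 - <<'E'
from fit import *
for n,f,x,y,z in [('arm1','w2.npz',(.3,.55),(-.12,0),(.045,.08)),('arm1hub','w2.npz',(.3,.55),(-.12,0),(.064,.08)),
 ('arm2','w2.npz',(.3,.55),(-.25,-.14),(.045,.08)),('arm2hub','w2.npz',(.3,.55),(-.25,-.14),(.064,.08)),
 ('arm2','w1.npz',(.3,.55),(-.25,-.14),(.045,.08)),('arm2hub','w1.npz',(.3,.55),(-.25,-.14),(.064,.08)),
 ('stand','w3.npz',(.3,.58),(.03,.15),(.006,.09)),('edge','w3.npz',(.3,.58),(.03,.15),(.065,.09)),('edge','w3.npz',(.3,.58),(.03,.15),(.05,.09)),('box','w1.npz',(.3,.58),(-.42,-.26),(.034,.05)),
 ('tray','w3.npz',(.3,.58),(.33,.5),(.012,.025)),('tray','side0.npz',(.3,.58),(.33,.5),(.012,.025)),('traysc','scene0.npz',(.3,.58),(.33,.5),(.012,.025)),
 ('standside','side0.npz',(.3,.58),(.03,.15),(.006,.09)),
 ('vise','w3.npz',(.25,.58),(.18,.37),(.04,.3)),('visetop','w3.npz',(.25,.58),(.18,.37),(.08,.3)),('vise','side0.npz',(.25,.58),(.18,.36),(.04,.3)),('visetop','side0.npz',(.25,.58),(.18,.36),(.08,.3))]:
    P=sel(f,x,y,z)
    if len(P)>5: print(n,f,*rect(P),'zmed %.4f zmax %.4f'%(np.median(P[:,2]),P[:,2].max()), 'min',P.min(0).round(3),'max',P.max(0).round(3))
P=sel('side0.npz',(.3,.8),(-.8,-.36),(.02,.4));print('right',P[:,1].max())
for z0 in (.045,.1,.15,.2,.3):
    P=sel('side0.npz',(.3,.6),(-.9,-.3),(z0,z0+.05))
    if len(P):print(z0,P[:,1].max(),P.mean(0))
E
```

```text
Traceback (most recent call last):
  File "fit.py", line 4, in rect
    r=cv2.minAreaRect(P[:,:2]);b=cv2.boxPoints(r)
cv2.error: OpenCV(4.12.0) /io/opencv/modules/imgproc/src/convhull.cpp:143: error: (-215:Assertion failed) total >= 0 && (depth == CV_32F || depth == CV_32S) in function 'convexHull'
```

```bash
sed -i 's/cv2.minAreaRect(P\[:,:2\])/cv2.minAreaRect(np.ascontiguousarray(P[:,:2]))/' fit.py
cat > m.py <<'E'
from fit import *
for n,f,x,y,z in [('arm1','w2.npz',(.3,.55),(-.12,0),(.045,.08)),('arm1hub','w2.npz',(.3,.55),(-.12,0),(.064,.08)),
 ('arm2','w2.npz',(.3,.55),(-.25,-.14),(.045,.08)),('arm2hub','w2.npz',(.3,.55),(-.25,-.14),(.064,.08)),
 ('arm2','w1.npz',(.3,.55),(-.25,-.14),(.045,.08)),('arm2hub','w1.npz',(.3,.55),(-.25,-.14),(.064,.08)),
 ('stand','w3.npz',(.3,.58),(.03,.15),(.006,.09)),('edge','w3.npz',(.3,.58),(.03,.15),(.065,.09)),('edge','w3.npz',(.3,.58),(.03,.15),(.05,.09)),('box','w1.npz',(.3,.58),(-.42,-.26),(.034,.05)),
 ('tray','w3.npz',(.3,.58),(.33,.5),(.012,.025)),('tray','side0.npz',(.3,.58),(.33,.5),(.012,.025)),('traysc','scene0.npz',(.3,.58),(.33,.5),(.012,.025)),
 ('standside','side0.npz',(.3,.58),(.03,.15),(.006,.09)),
 ('vise','w3.npz',(.25,.58),(.18,.37),(.04,.3)),('visetop','w3.npz',(.25,.58),(.18,.37),(.08,.3)),('vise','side0.npz',(.25,.58),(.18,.36),(.04,.3)),('visetop','side0.npz',(.25,.58),(.18,.36),(.08,.3))]:
    P=sel(f,x,y,z)
    if len(P)>5: print(n,f,*rect(P),'zmed %.4f zmax %.4f'%(np.median(P[:,2]),P[:,2].max()), 'min',P.min(0).round(3),'max',P.max(0).round(3))
for z0 in (.045,.1,.15,.2,.3):
    P=sel('side0.npz',(.3,.6),(-.9,-.3),(z0,z0+.05))
    if len(P):print(z0,P[:,1].max(),P.mean(0))
E
python3 m.py
```

```text
arm1 w2.npz [458.8 -77.4] [169.8  40.1] 12.59 4110 zmed 0.0539 zmax 0.0711 min [ 0.374 -0.107  0.045] max [ 0.544 -0.048  0.071]
arm1hub w2.npz [458.7 -77.5] [40.2 39.9] 12.61 1450 zmed 0.0683 zmax 0.0711 min [ 0.436 -0.1    0.064] max [ 0.481 -0.055  0.071]
arm2 w2.npz [ 451.1 -209.5] [ 40.7 168.9] -4.01 3423 zmed 0.0538 zmax 0.0709 min [ 0.366 -0.23   0.045] max [ 0.536 -0.188  0.071]
arm2hub w2.npz [ 450.8 -209.5] [40.8 40. ] 84.5 1081 zmed 0.0682 zmax 0.0709 min [ 0.43  -0.23   0.064] max [ 0.472 -0.189  0.071]
arm2 w1.npz [ 450.5 -210.1] [ 40.  170.1] -4.53 4572 zmed 0.0540 zmax 0.0709 min [ 0.366 -0.231  0.046] max [ 0.536 -0.189  0.071]
arm2hub w1.npz [ 450.7 -210.2] [40.1 39.4] 86.58 1628 zmed 0.0682 zmax 0.0709 min [ 0.431 -0.231  0.064] max [ 0.471 -0.189  0.071]
stand w3.npz [442.1  68.9] [ 62.3 213.6] -2.35 6374 zmed 0.0107 zmax 0.0766 min [0.335 0.034 0.006] max [0.549 0.104 0.077]
edge w3.npz [441.7  68.3] [28.8  7.5] 87.52 143 zmed 0.0729 zmax 0.0766 min [0.438 0.054 0.065] max [0.446 0.083 0.077]
edge w3.npz [441.9  68.5] [29.4  8.3] 88.2 229 zmed 0.0674 zmax 0.0766 m
[... 793 characters left out ...]
09 0.3  ]
visetop w3.npz [474.2 246.9] [108.9 151.5] -6.55 3071 zmed 0.0825 zmax 0.3000 min [0.395 0.192 0.08 ] max [0.544 0.309 0.3  ]
vise side0.npz [367.7 265. ] [ 95.2 237.2] -7.06 1145 zmed 0.0728 zmax 0.0937 min [0.25  0.208 0.04 ] max [0.489 0.307 0.094]
visetop side0.npz [434.2 256.8] [93.9 90.3] 83.7 289 zmed 0.0838 zmax 0.0937 min [0.39  0.209 0.08 ] max [0.483 0.307 0.094]
0.045 -0.30062146951450275 [ 0.34372974 -0.72660225  0.06300353]
0.1 -0.8441194270454474 [ 0.31358616 -0.85123472  0.1259611 ]
0.15 -0.8424463273612742 [ 0.31363324 -0.85140266  0.17477661]
0.2 -0.8456176398776628 [ 0.31408162 -0.85163887  0.22513467]
0.3 -0.8430043187102334 [ 0.31469506 -0.85130826  0.3255345 ]
```

```bash
cat >> h.py <<'E'
def down(yaw,tilt=0.):
    # yaw: world yaw of tool x (arm length) in rad ; tilt: rotation about the arm's own y (right hand), in rad
    from scipy.spatial.transform import Rotation as R
    r=R.from_euler('z',yaw)*R.from_euler('y',tilt)*R.from_euler('x',np.pi)
    q=r.as_quat();return np.array([q[3],q[0],q[1],q[2]])
ARM1=(.4588,-.0774,np.radians(12.6));ARM2=(.4507,-.2100,np.radians(-4.5));STAND=(.4419,.0687,np.radians(-2.35));BOX=(.4346,-.3456,np.radians(3.78))
E
python3 - <<'E'
from fit import *
P=np.vstack([sel('side0.npz',(.32,.58),(.33,.5),(.013,.022)),sel('scene0.npz',(.32,.58),(.33,.5),(.013,.022))]);print(rect(P))
for f in('side0','scene0','w3'):print(rect(sel(f+'.npz',(.335,.58),(.33,.5),(.013,.022))))
for n,a in dict(a1=ARM1,a2=ARM2,st=STAND,box=BOX,tray=(.447,.385,np.radians(7.6))).items():
  for k in (0,np.pi):
    for z in (.118,.155,.27):
        q=kin.inverse_kinematics([a[0],a[1],z],down(a[2]+k));print(n,k,z,None if q is None else np.round(q,2))
E
```

```text
(array([452.1, 377.5]), array([213.7,  89.6]), 7.3, 497)
(array([452.3, 376.4]), array([213.6,  88.2]), 7.79, 217)
(array([451.7, 378.1]), array([209.5,  88. ]), 7.52, 280)
(array([455.1, 355.8]), array([213.1,  51.2]), 0.13, 1158)
a1 0 0.118 [-0.06  0.43  0.11  2.2  -0.09  0.52 -1.23]
a1 0 0.155 [-0.07  0.36  0.12  2.18 -0.07  0.61 -1.25]
a1 0 0.27 [-0.09  0.17  0.13  2.08 -0.03  0.89 -1.29]
a1 3.141592653589793 0.118 [ 0.25  0.44 -0.26  2.17  0.21  0.55  1.63]
a1 3.141592653589793 0.155 [ 0.25  0.37 -0.26  2.16  0.15  0.63  1.68]
a1 3.141592653589793 0.27 [ 0.21  0.18 -0.2   2.06  0.05  0.9   1.78]
a2 0 0.118 [ 0.09  0.48  0.27  2.13 -0.24  0.56 -1.12]
a2 0 0.155 [ 0.08  0.41  0.28  2.12 -0.19  0.64 -1.16]
a2 0 0.27 [ 0.06  0.23  0.29  2.02 -0.08  0.9  -1.26]
a2 3.141592653589793 0.118 [ 0.41  0.46 -0.12  2.11  0.1   0.57  1.71]
a2 3.141592653589793 0.155 [ 0.4   0.4  -0.1   2.09  0.07  0.65  1.74]
a2 3.141592653589793 0.27 [ 0.33  0.23 -0.02  2.01  0.01  0.91  1.8 ]
st 0 0.118 [-0.33  0.4   0.04  2.23 -0.03  0.51 -1.87]
st 0 0.155 [-0.33  0.33  0.04  2.21 -0.03  0.6  -1.88]
st 0 0
[... 329 characters left out ...]
 0.15  0.53  0.54  1.99 -0.4   0.72 -0.58]
box 0 0.27 [ 0.17  0.34  0.48  1.91 -0.19  0.94 -0.76]
box 3.141592653589793 0.118 [ 0.62  0.53 -0.07  1.98  0.06  0.63  2.14]
box 3.141592653589793 0.155 [ 0.59  0.47 -0.04  1.96  0.03  0.71  2.17]
box 3.141592653589793 0.27 [ 0.49  0.32  0.08  1.89 -0.03  0.94  2.23]
tray 0 0.118 [-0.78  0.57 -0.04  1.9   0.04  0.67 -2.29]
tray 0 0.155 [-0.77  0.52 -0.06  1.88  0.04  0.74 -2.29]
tray 0 0.27 [-0.74  0.38 -0.09  1.79  0.04  0.97 -2.29]
tray 3.141592653589793 0.118 [-0.47  0.62 -0.46  1.87  0.39  0.74  0.56]
tray 3.141592653589793 0.155 [-0.45  0.56 -0.48  1.86  0.35  0.8   0.59]
tray 3.141592653589793 0.27 [-0.42  0.42 -0.52  1.77  0.24  1.01  0.68]
```

Every pose is reachable. Arm 1 goes first: grasp it and lift.

```bash
echo 'TRAY=(.4517,.378,np.radians(7.5))' >> h.py
cat >> h.py <<'E'
def st(*k):
    s=env.get_state();print('t%.2f'%s['time'],s['tcp_pos'].round(4),'F',s['force'].round(2),'T',s['torque'].round(3),'op %.4f'%s['opening']);return s
def snap(n,cam='wrist'):
    c=calibration(cam);p,d=camera(cam);cv2.imwrite(f'pics/{n}.png',p);np.savez(f'{n}.npz',p=p,d=d,W=world(c,d));return p,d
E
python3 - <<'E'
from h import *
a=ARM1;q=down(a[2])
env.reach([a[0],a[1],.25],q)
env.movel([a[0],a[1],.118],.15); env.dwell(.15);st()
env.grip(.03,50);st()
env.movel([a[0],a[1],.13],.08);st();snap('g1','side')
env.movel([a[0],a[1],.27],.2);st()
s=STAND
env.movel([s[0],s[1],.27],.2,rot=down(s[2]));env.dwell(.2);st()
snap('g1w')
E
```

```text
t5.92 [ 0.4594 -0.0774  0.1188] F [0.71 0.46 0.65] T [0.009 0.085 0.02 ] op 0.0854
t6.41 [ 0.4589 -0.0775  0.1184] F [-0.97 -0.23  5.1 ] T [-0.009  0.289  0.022] op 0.0389
t6.71 [ 0.459  -0.0774  0.1302] F [ 0.02 -0.31 -2.31] T [-0.079 -0.044  0.016] op 0.0391
t7.61 [ 0.458  -0.0773  0.2689] F [-0.25  0.51 -2.44] T [-0.014  0.036  0.001] op 0.0390
t8.69 [0.4419 0.0676 0.2698] F [-0.17  0.06 -1.67] T [-0.071 -0.06  -0.02 ] op 0.0392
```

View pics/g1w.png

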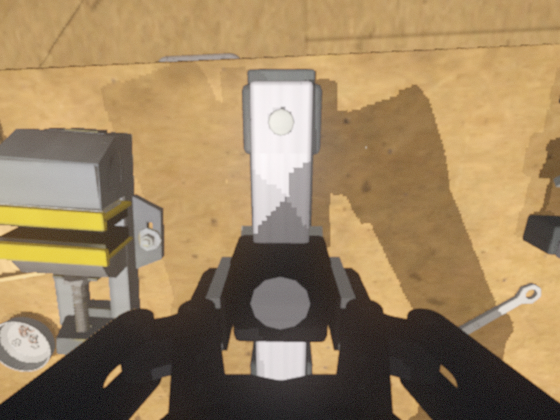

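The arm hangs straight in the jaws (hub at (280,303), bar along column 280). Next, its height and pitch in the grip.

```bash
python3 - <<'E'
from h import *
a=np.load('g1w.npz');W=a['W']
for r in range(85,230,20):print(r,W[r,275:300].mean(0).round(4))
print('hub',W[295:310,270:290].reshape(-1,3).mean(0))
print('bar side',W[150,240:330:6].round(4)[:, [1,2]].tolist())
E
```

```text
85 [0.524  0.0627 0.2051]
105 [0.5169 0.0629 0.2051]
125 [0.5096 0.0632 0.2068]
145 [0.5019 0.0635 0.205 ]
165 [0.4941 0.0638 0.205 ]
185 [0.486  0.0641 0.2052]
205 [0.4775 0.0644 0.205 ]
225 [0.4687 0.0647 0.2049]
hub [0.4417422  0.06895019 0.22052817]
bar side [[0.1072, -0.0014], [0.0814, 0.1884], [0.0774, 0.2036], [0.075, 0.2046], [0.0725, 0.2057], [0.0702, 0.2043], [0.0679, 0.2048], [0.0655, 0.206], [0.0631, 0.2048], [nan, nan], [0.0585, 0.2055], [0.0561, 0.2049], [0.0526, 0.192], [0.0499, 0.1908], [0.0236, -0.0004]]
```

```bash
python3 - <<'E'
from h import *
s=STAND
env.movel([s[0],s[1],.175],.15);env.dwell(.15);st()
print(env.movel([s[0],s[1],.1550],.03,stop_force=2.0));st()
z=env.get_state()['tcp_pos'][2]
if z<.159:
    env.grip(.052);env.dwell(.3);st();snap('s1','side');snap('s1c','scene');snap('s1w')
E
```

```text
t9.68 [0.4426 0.0689 0.176 ] F [ 0.62  0.47 -1.05] T [-0.006 -0.009  0.003] op 0.0392
True
t10.31 [0.442  0.0686 0.1552] F [ 2.73  0.39 -0.33] T [ 0.053 -0.498  0.034] op 0.0389
t10.89 [0.441  0.0685 0.155 ] F [ 0.38  0.55 -0.12] T [-0.016  0.05  -0.043] op 0.0524
```

```bash
python3 - <<'E'
import cv2,numpy as np
a=cv2.imread('pics/s1.png')[170:250,220:320];b=cv2.imread('pics/s1c.png')[150:250,210:320]
a=cv2.resize(a,(400,320),interpolation=2);b=cv2.resize(b,(396,360),interpolation=2)
o=np.zeros((360,800,3),np.uint8);o[:320,:400]=a;o[:,400:796]=b;cv2.imwrite('pics/s1z.png',o)
W=np.load('s1w.npz')['W']
for r in range(85,230,20):print(r,W[r,270:290].mean(0).round(4))
print('hub',W[295:310,270:290].reshape(-1,3).mean(0))
E
```

```text
85 [0.5231 0.0665 0.0901]
105 [0.516  0.0667 0.0908]
125 [0.5088 0.067  0.0923]
145 [0.501  0.0674 0.09  ]
165 [0.4932 0.0677 0.0901]
185 [0.485  0.068  0.0901]
205 [0.4765 0.0683 0.09  ]
225 [0.4678 0.0687 0.09  ]
hub [0.44061339 0.06979134 0.10553645]
```

View pics/s1z.png

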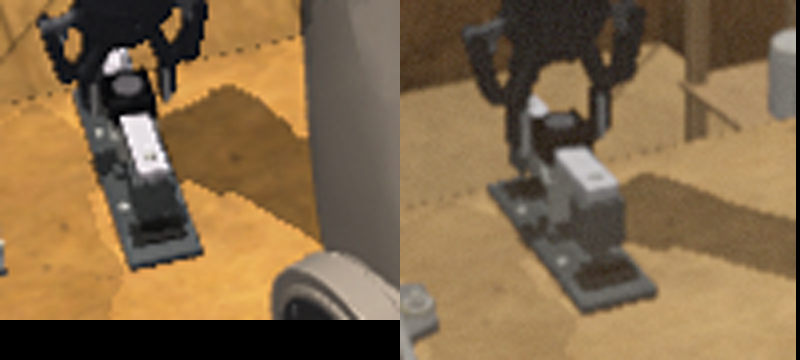

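View pics/s1w.png

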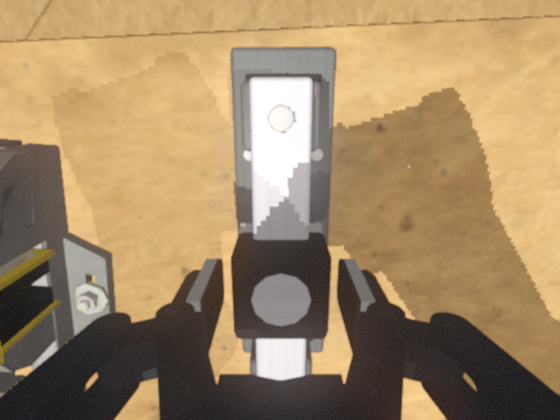

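The arm is free (fingers clear of the hub on both sides) and level to about 0.1°. One more look, then I'll move it to the tray if it's still level.

```bash
python3 - <<'E'
from h import *
env.dwell(.7)
p,d=snap('s1w2');W=np.load('s1w2.npz')['W']
A=W[105,270:290].mean(0);B=W[205,270:290].mean(0);t=np.degrees(np.arctan2(A[2]-B[2],A[0]-B[0]));print('tilt',t);st()
assert abs(t)<3
s=STAND;p0=env.get_state()['tcp_pos']
env.grip(.03,50);st()
env.movel([p0[0],p0[1],.2],.1);env.movel([p0[0],p0[1],.29],.2);st()
T=TRAY
env.movel([T[0],T[1],.29],.25,rot=down(T[2]));env.dwell(.2);st();snap('t1w');snap('t1s','side')
E
```

```text
tilt nan
t11.79 [0.4411 0.0685 0.155 ] F [-0.02 -0.23  0.23] T [-0.004  0.004 -0.015] op 0.0521Traceback (most recent call last):
  File "<stdin>", line 5, in <module>
AssertionError
```

A missing depth pixel made the result NaN, so I'll use nanmedian.

```bash
python3 - <<'E'
from h import *
W=np.load('s1w2.npz')['W']
A=np.nanmedian(W[105,265:295],0);B=np.nanmedian(W[205,265:295],0);t=np.degrees(np.arctan2(A[2]-B[2],A[0]-B[0]));print('tilt',t,A,B)
assert abs(t)<3
p0=env.get_state()['tcp_pos']
env.grip(.03,50);st()
env.movel([p0[0],p0[1],.2],.1);env.movel([p0[0],p0[1],.29],.2);st()
T=TRAY
env.movel([T[0],T[1],.29],.25,rot=down(T[2]));env.dwell(.2);st();snap('t1w');snap('t1s','side')
E
```

```text
tilt 0.29426740686672265 [0.51602705 0.0669275  0.09004751] [0.4765216  0.06834806 0.08984461]
t12.04 [0.4411 0.0686 0.1552] F [-0.1   0.85  3.79] T [0.062 0.202 0.015] op 0.0390
t13.24 [0.4404 0.0683 0.2888] F [-0.45 -1.   -3.15] T [-0.05   0.023  0.02 ] op 0.0391
t14.83 [0.452  0.3769 0.2902] F [ 0.   -0.63 -1.9 ] T [ 0.03   0.015 -0.004] op 0.0393
```

View pics/t1w.png

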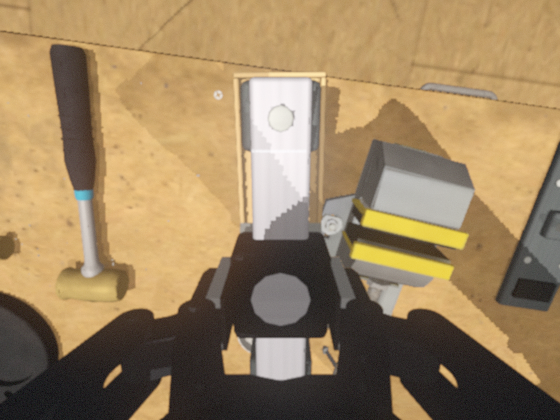

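Aligned over the tray (rims at columns 236 and 326, arm at 280). Setting it down.

```bash
python3 - <<'E'
from h import *
T=TRAY
env.movel([T[0],T[1],.15],.15);env.dwell(.15);st()
print(env.movel([T[0],T[1],.1228],.03,stop_force=3.0));s=st()
if s['tcp_pos'][2]<.129:
    env.grip(.06);env.dwell(.1);st()
    env.movel([T[0],T[1],.29],.2);snap('t2w');st()
E
```

```text
t16.17 [0.4521 0.3784 0.151 ] F [ 0.31  0.1  -1.79] T [ 0.076 -0.007  0.009] op 0.0388
True
t16.99 [0.4514 0.3778 0.1237] F [-0.14 -0.43  5.94] T [-0.064  0.049  0.051] op 0.0389
t17.43 [0.4508 0.3771 0.1226] F [-0.43 -0.76 -0.08] T [ 0.002  0.02  -0.033] op 0.0599
t18.46 [0.4511 0.3774 0.2884] F [0.12 0.39 0.87] T [ 0.021 -0.02   0.011] op 0.0598
```

View pics/t2w.png

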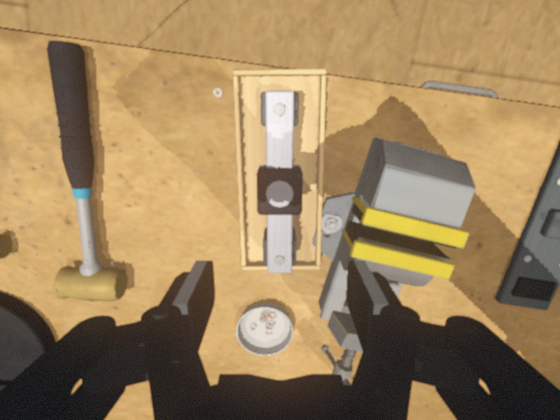

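The arm stands in the tray, hub at (280,193). I'll check its pose against the tray numerically, then fetch arm 2.

```bash
python3 - <<'E'
from fit import *
B=(.3,.58),(.32,.45)
P=sel('t2w.npz',*B,(.048,.065));print('bar',rect(P),np.median(P[:,2]))
P=sel('t2w.npz',*B,(.069,.08));print('hub',rect(P),np.median(P[:,2]))
P=sel('t2w.npz',(.33,.58),(.32,.45),(.0145,.022));print('tray',rect(P))
E
python3 - <<'E'
from h import *
a=ARM2;q=down(a[2])
env.movel([.44,.15,.28],.35,rot=down(0));
env.movel([a[0],a[1],.25],.35,rot=q);env.grip(.085)
env.movel([a[0],a[1],.14],.2);env.dwell(.1);st();snap('a2w')
env.movel([a[0],a[1],.118],.08); env.dwell(.15);st()
env.grip(.03,50);st()
env.movel([a[0],a[1],.13],.08);env.movel([a[0],a[1],.27],.2);st()
s=STAND
env.movel([s[0],s[1],.27],.25,rot=down(s[2]));env.dwell(.25);st()
snap('g2w')
W=np.load('g2w.npz')['W']
for r in (105,205):print(np.nanmedian(W[r,265:295],0))
E
```

```text
bar (array([453. , 378.1]), array([168.3,  38. ]), 8.43, 3668) 0.0582752637559501
hub (array([452.6, 378.5]), array([39.1, 39.9]), -81.99, 2003) 0.07328064178373601
tray (array([453.9, 373.8]), array([207.7,  95.7]), 8.0, 2720)
t21.62 [ 0.4516 -0.2104  0.1413] F [-0.82 -0.86 -0.1 ] T [ 0.048  0.035 -0.014] op 0.0852
t22.24 [ 0.4509 -0.2101  0.1183] F [ 0.2  -0.69  0.38] T [-0.038  0.027 -0.012] op 0.0850
t22.73 [ 0.4508 -0.2102  0.1183] F [-1.93  0.88  5.41] T [ 0.095  0.29  -0.002] op 0.0392
t23.88 [ 0.4499 -0.2096  0.2688] F [ 0.29  0.44 -4.1 ] T [-0.028  0.064 -0.059] op 0.0385
t25.39 [0.4419 0.0679 0.27  ] F [-0.23  0.43 -2.67] T [-0.032  0.043  0.006] op 0.0392
[0.51702194 0.06606423 0.20486763]
[0.4775693  0.06793576 0.20517014]
```

View pics/g2w.png

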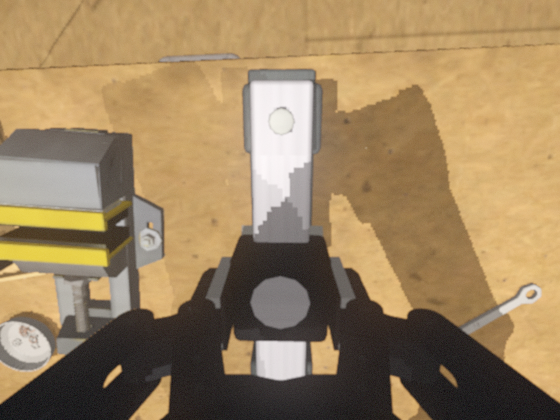

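Arm 1 is centred and level in the tray. Arm 2 is held level, so I'll seat it.

```bash
python3 - <<'E'
from h import *
s=STAND
env.movel([s[0],s[1],.175],.15);env.dwell(.15);st()
print(env.movel([s[0],s[1],.1550],.03,stop_force=2.0));st()
z=env.get_state()['tcp_pos'][2]
if z<.159:
    env.grip(.055);env.dwell(.9);st();snap('s2','side');snap('s2c','scene');snap('s2w')
    W=np.load('s2w.npz')['W']
    for r in range(60,240,20):print(r,np.nanmedian(W[r,265:295],0).round(4))
    for r in range(240,345,12):print(r,np.nanmedian(W[r,265:295],0).round(4))
E
```

```text
t26.38 [0.4426 0.0689 0.176 ] F [-0.27 -0.5  -1.77] T [0.052 0.031 0.051] op 0.0395
True
t27.02 [0.4419 0.0687 0.1548] F [1.93 0.26 1.27] T [ 0.044 -0.403 -0.002] op 0.0389
t28.23 [0.4409 0.0685 0.1546] F [-0.95 -0.56 -0.04] T [0.014 0.033 0.027] op 0.0549
60 [0.5404 0.0657 0.0102]
80 [0.5261 0.0663 0.067 ]
100 [0.5178 0.0666 0.07  ]
120 [0.5096 0.067  0.0728]
140 [0.5012 0.0673 0.0741]
160 [0.4929 0.0678 0.0765]
180 [0.4846 0.0682 0.0787]
200 [0.4761 0.0683 0.0812]
220 [0.4677 0.0689 0.0835]
240 [0.4651 0.0687 0.0998]
252 [0.4606 0.0689 0.1011]
264 [0.4561 0.0693 0.1026]
276 [0.4514 0.0693 0.1039]
288 [0.4469 0.0695 0.1052]
300 [0.4423 0.0698 0.1064]
312 [0.4374 0.0699 0.1074]
324 [0.4329 0.0699 0.1086]
336 [0.4183 0.0707 0.0971]
```

View pics/s2w.png

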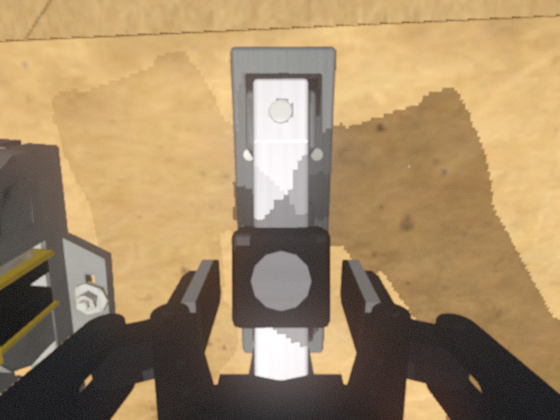

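Arm 2 has tipped about 15°, with its far (+x) end down, so it's the faulty one. I'll tilt the tool to match, grip the hub, lift and level it.

```bash
python3 - <<'E'
from h import *
s=STAND;t=.263
c,sn=np.cos(s[2]),np.sin(s[2])
d=.0788*np.sin(t);P=[.4412+d*c,.0687+d*sn,.077+.0788*np.cos(t)]
print(P,kin.inverse_kinematics(P,down(s[2],t)))
env.grip(.068)
env.movel(P,.04,rot=down(s[2],t));env.dwell(.2);x=st()
print(x['orientation'],down(s[2],t))
snap('r1w')
E
```

```text
[np.float64(0.4616690814471484), np.float64(0.06785998467329159), np.float64(0.1530904138440638)] [-0.2456237   0.45812461  0.00680769  2.0270531  -0.094861    0.91182297
 -1.7832083 ]
t29.52 [0.461  0.0679 0.1533] F [-0.65  0.2   0.32] T [-0.031 -0.285  0.083] op 0.0677
[-0.00264293  0.99117907 -0.02009335 -0.13097068] [-0.0026888   0.99115787 -0.02032914 -0.13109377]
```

View pics/r1w.png

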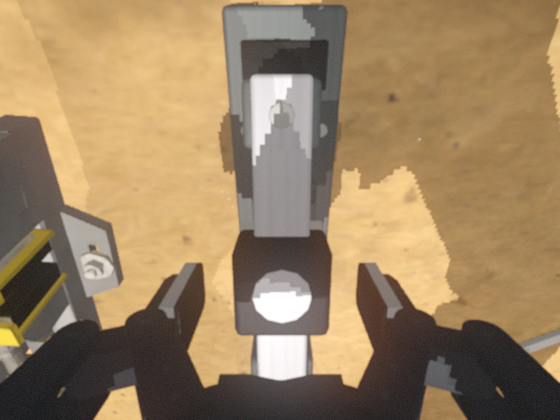

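In the wrist view the tilted arm now sits as it did in the level grasp (hub rows 231–335, bar end at row 75). Grip, lift and level.

```bash
python3 - <<'E'
from h import *
s=STAND;p=env.get_state()['tcp_pos']
env.grip(.03,50);st()
env.movel([p[0],p[1],.2],.08);env.movel([p[0],p[1],.28],.2)
env.movel([s[0],s[1],.29],.06,rot=down(s[2]));st()
T=BOX
env.movel([.45,-.15,.29],.3,rot=down(0));env.movel([T[0],T[1],.29],.25,rot=down(T[2]));env.dwell(.25);st();snap('b1w')
W=np.load('b1w.npz')['W']
for r in (85,105,125,165,205,225,300):print(r,np.nanmedian(W[r,265:295],0).round(4))
E
```

```text
t29.93 [0.4617 0.068  0.1535] F [-0.43 -0.34  4.86] T [ 0.042  0.237 -0.011] op 0.0390
t31.73 [0.4413 0.0686 0.2891] F [ 1.23  0.64 -2.57] T [-0.034  0.023 -0.004] op 0.0390
t33.79 [ 0.4351 -0.3443  0.2901] F [ 0.07 -0.51 -2.37] T [-0.05   0.053 -0.045] op 0.0390
85 [ 0.5172 -0.3374  0.2233]
105 [ 0.51   -0.3379  0.2245]
125 [ 0.5027 -0.3384  0.2255]
165 [ 0.487  -0.3392  0.2238]
205 [ 0.4702 -0.3406  0.2236]
225 [ 0.4613 -0.3412  0.2237]
300 [ 0.4351 -0.343   0.2397]
```

View pics/b1w.png

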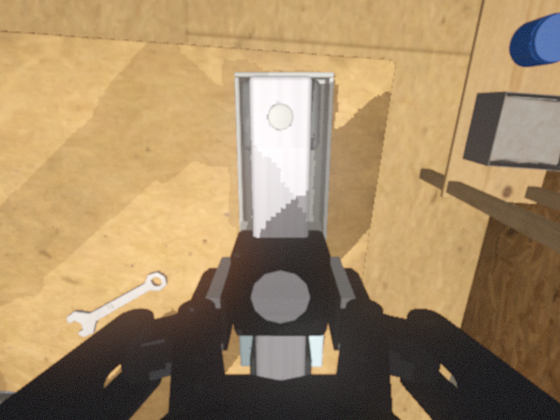

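Level and aligned over the box. Setting it down.

```bash
python3 - <<'E'
from h import *
T=BOX
env.movel([T[0],T[1],.16],.15);env.dwell(.15);st()
print(env.movel([T[0],T[1],.1225],.03,stop_force=3.0));s=st()
if s['tcp_pos'][2]<.1285:
    env.grip(.056);env.dwell(.1);st()
    env.movel([T[0],T[1],.29],.2);snap('b2w');st()
E
python3 - <<'E'
from fit import *
B=(.3,.58),(-.40,-.29)
P=sel('b2w.npz',*B,(.047,.065));print('bar',rect(P),np.median(P[:,2]))
P=sel('b2w.npz',*B,(.068,.08));print('hub',rect(P),np.median(P[:,2]))
P=sel('b2w.npz',(.3,.58),(-.42,-.27),(.034,.0425));print('box',rect(P))
E
```

```text
t35.01 [ 0.4351 -0.346   0.161 ] F [ 0.25 -0.32 -2.66] T [-0.017  0.03   0.024] op 0.0392
True
t36.13 [ 0.4343 -0.3456  0.1235] F [-0.14  0.92  4.83] T [ 0.047 -0.266  0.004] op 0.0391
t36.54 [ 0.4333 -0.3447  0.1224] F [-0.34  0.13  0.35] T [ 0.015 -0.039 -0.006] op 0.0562
t37.58 [ 0.434  -0.3451  0.2886] F [-0.57  0.33 -0.09] T [-0.    -0.003  0.018] op 0.0555
bar (array([ 436., -343.]), array([ 38.9, 168.8]), -0.56, 3622) 0.05725978876646978
hub (array([ 435.3, -344.6]), array([40.3, 39.8]), 4.13, 2009) 0.07227074596723602
box (array([ 433.9, -346.7]), array([208.2,  88.2]), 3.8, 3072)
```

View pics/b2w.png

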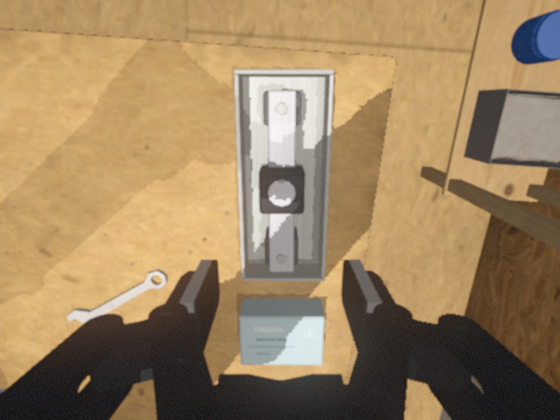

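The faulty arm lies level and centred in the box, hub at (282,190). The carton hasn't been touched. Last, a side view of the whole bench, then hand in.

```bash
python3 - <<'E'
from h import *
env.reach([.5,0,.36],down(0));env.dwell(.2);snap('fin','side');st()
E
```

```text
t39.17 [ 0.5    -0.001   0.3598] F [-0.44  0.05  0.16] T [ 0.036  0.003 -0.029] op 0.0560
```

View pics/fin.png

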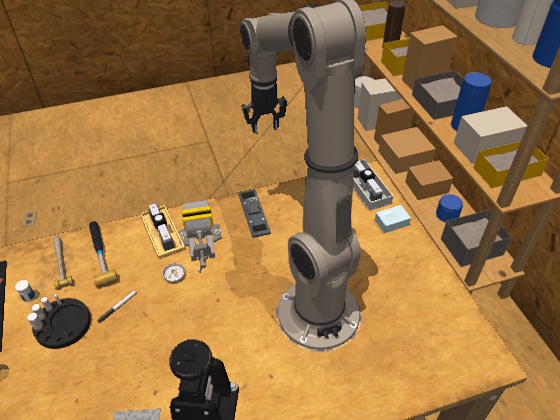

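One arm is in the tray at (160,230) and the other in the box at (370,185). The dish (174,272) and carton (393,218) are where they started.

```bash
python3 -c "
from h import *
print(job.job_done())"
```

```text
the job is handed in; nothing more can be done
None
```

I tested both rotor arms on the knife edge, put each in its proper container and handed the job in; the clock read about 39 s just before that.

- **First arm (nearer the stand):** it stayed level to within about 0.3° once let go, so it went into the wooden tray. The depth check put it within about 5 mm of the tray's middle, level and about 1° from lengthwise.
- **Second arm:** it tipped about 15° at once, so I gripped it with the tool tilted to match, levelled it and set it in the steel box. It lies within about 3 mm of the box's middle. The hub is under 1° from lengthwise; a fit to the whole bar gave about 4°, still well inside the limit.

The last side picture shows the carton and dish at the same pixels as at the start, and the gripper well clear of everything. One tilt reading came back empty because of missing depth pixels; I recomputed it before moving on. No check failed.

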